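# Price and stock a lot of returns

## Robot

A 6-joint arm with a two-finger parallel gripper is mounted at the origin on the work surface. World frame = base frame: x ahead of the robot, y to its left, z up, the work surface at z = 0. Lengths are in m, angles in rad, forces in N, time in s.
With the tool pointing down it reaches from about 0.3 to 0.85 m from the base axis. Payload 4.2 kg.
Tool frame: the origin (TCP) lies at the very end of the fingers, on their centre line; the grasp point (between the pads) lies 19 mm behind it; z points along the fingers, x is the direction in which the jaws open and shut, and the axes are right-handed (so a half turn about z gives the same grasp; the last joint's range is limited). The gripper opens to 91 mm and grips with 3 to 60 N. Pads are 32 mm wide; open, the fingers measure 118 mm over their backs; the gripper's body (76 mm by 178 mm) begins 60 mm behind the grasp point.
Start: joints at [-1.182, 0.32, 1.565, -0, 1.257, -0.02], TCP at [0.229, -0.528, 0.214] pointing down, gripper open.
Joint ranges: [-3.11, 3.11], [-0.84, 2.01], [0.21, 2.61], [-1.34, 4.49], [0.05, 2.63], [-2.56, 2.56]. Speed limits (rad/s): [2.57, 2.57, 3.14, 3.14, 3.14, 3.14].

## Interface

Orientations are given as a 3x3 rotation matrix whose columns are the frame's x, y, z axes.
In Python, from station import ctrl, vision, workorder gives the robot as it stands.
- The arm moves only by the tool step_arm, never from a script. Its argument "targets" is a list that holds one entry, the list of rows, each a list of 4 numbers: the shift along the tool's x, y, z in m, then the turn about the tool's z in rad. A call has 1 to 12 rows; each row shifts and turns the commanded pose from where the row before left it, along the tool's axes as they then stand; what a row does not reach is not made up. A row lasts 1/12 s, in which the tool goes at most 41.7 mm and 7.16 degrees, less where a joint would pass 70% of its speed; a pose out of reach is approached as far as the arm can. A call is refused whole if a number of a shift passes 0.0417 or a number of a turn 0.125, either way. A call with a gripper value outside its range is refused whole. "hand" is the opening, from -1 (shut) to 1 (fully open), so that 0 is half open, set as the call begins (left out, the last holds). The fingers move at their own pace and stop on an object; "grip_force" is the grip in N (left out, the last holds). Time passes only in rows, so rows that do not move let the fingers close. It gives the time, the measured TCP pose, the force and the opening at its end, in the units of the state.
- ctrl.read_state(): the state, without advancing time (a new reading comes with each control period).
- vision.snapshot(name): name is "scene" or "top" or "wrist"; returns a dict with "image" (400x640x3 uint8, blue, green, red), "fx", "fy", "cx", "cy" (pixels), "world_to_cam" (4x4, takes a point from world to camera coordinates); the wrist camera has in their place "hand_eye" (4x4, takes a point from camera to tool coordinates, whose origin is the TCP and whose axes are the tool frame's). Camera axes: x right, y up, looking along -z (the intrinsics and any distortion apply to the point x, -y, -z); pixel columns grow to the right and rows downward; lengths in m; the calibration is good to about 2 mm. A picture is of the moment at which its call begins: read the wrist's pose just before it. There is no depth.
- workorder.sign_off(): hands the job in, once; it reports no verdict.
Trained networks look in a picture, given as the dict that the camera call returned (one of the last four; its "shot" number tells which), for a name from the list of things; names that differ only in an ending like _2 or _b are one class to them, and where a whole thing is asked for, a point or a joint stands for the part that bears it (a point fixed in the world has none). Each returns a list of dicts, best first, with "score" (0 to 1); they miss things now and then, are a little off and sometimes report something else, mostly with a low value. They report only what shows in the picture. A call takes as long as a camera call. They do not tell look-alikes from the thing itself.
- vision.recognise(picture, thing): "rect" ([left, top, width, height] in pixels, round what is visible of it).
- vision.trace(picture, thing): "region" (400x640 bool, what is visible of it) and "rect" ([left, top, width, height] in pixels, round what is visible of it).
- vision.tip_of(picture, thing): "centre" ([column, row] in pixels: a listed point, or the origin of a listed thing).
The state is a dict: "t": time; "joint_positions": joint angles; "joint_vel": joint speeds; "effort": joint torques, N m; "tool_pos": TCP position; "tcp_rot": TCP orientation; "ft_force": force on the tool from outside, world axes, zero at the start; "moment": the same for the moment, N m; "width": opening from 0.0 (shut) to 1.0 (fully open).
Only numpy, scipy, OpenCV 4.12 (cv2) and the standard library are available. Lean on these libraries where they do the work, as an engineer would, in place of code of your own. Each camera call takes 0.05 s, during which the arm holds its last target. There are 200 camera calls.

## Task

Get today's price tags run off and the returns into the sale tote. On the tag press, turn the free-spinning price wheel until its hidden white mark is at the very top and leave it there, then pump the sprung lever through at least four full strokes, all the way down and all the way up each time. Put every small brown carton (there are two to four) lying loose on the table to the right of the tote into the grey tote, each resting on the tote's floor and none on top of another, and leave the other goods standing where they are.

Things in the scene. Friction and masses are not known exactly. Their poses are not given: they have to be found in the camera images.
- press: Bench price-tag press, fixed: dark base plate 250 x 240 x 12 mm with a wheel housing and a pump lever. Origin: centre of the plate's underside; x points away from the robot at yaw 0, y left, z up. The grey housing (218 mm along x, y = 25 to 85 mm, open at the top, top edge at z = 110 mm) hides the wheel's lower half; the lever block is at y = -75 mm.
- wheel_hub (a point): Centre of the price wheel, fixed in the press at (0, 55, 115) mm from the press's origin; axes as the press. The wheel turns about its y axis.
- price_wheel (a joint): Angle (rad) of the upright price wheel: plain rubber disc 180 mm across, 28 mm thick, flat sides, axle along the press's y. 0 or any multiple of 2 pi = white mark at the top; growing moves the wheel's top to the press's +x. Spins free, light drag (0.015 N m), stays where left. Mark starts hidden in the housing. The rim's flat sides can be pinched from above.
- price_wheel_mark (a point): The wheel's only mark: a white bar 12 mm wide across the rubber rim and 26 mm down both sides, flush (cannot be felt). The point lies on the rim, 90 mm from the hub; the point's z axis points radially outward, straight up when the mark is at the top.
- pump_lever (a joint): Angle (rad) of the sprung pump lever: 0 = up at rest, grows as it is pressed down, stop at 0.75. A spring returns it up; pressing takes about 2 N at first and 9 N at the bottom, on the bar. A full stroke goes above 0.65 and back below 0.10.
- lever_pivot (a point): Lever's pivot, fixed in the press at (70, -75, 100) mm; axes as the press; the lever turns about its y axis.
- pump_lever_grip (a point): Centre of the lever's black round cross bar (26 mm diameter, 80 mm long along the press's y axis), 170 mm from the pivot on a 16 mm round steel arm. At joint angle q it lies at 170 mm x (-cos(0.45 - q), 0, sin(0.45 - q)) from the pivot, so it points towards the robot and is pressed down.
- tote: Grey open sale tote, fixed to the table: 310 (x) x 230 (y) x 65 mm outside, walls and floor 5 mm thick. Origin: centre of its underside.
- tote_in (a point): Centre of the tote's inner floor (300 x 220 mm inside, 60 mm deep); axes as the tote's, z up.
- carton_long: Sealed brown cardboard carton, longest, square in section: 100 x 50 x 50 mm along its own x, y, z; about 0.13 to 0.25 kg. Origin: centre of its underside. May be absent.
- carton_long_mid (a point): Centre of that carton's volume (25 mm above its origin), its axes.
- carton_flat: Sealed brown cardboard carton, lowest: 95 x 60 x 36 mm along its own x, y, z; about 0.13 to 0.25 kg. Origin: centre of its underside. May be absent.
- carton_flat_mid (a point): Centre of that carton's volume (18 mm above its origin), its axes.
- carton_square: Sealed brown cardboard carton, stubby: 80 x 55 x 60 mm along its own x, y, z; about 0.13 to 0.25 kg. Origin: centre of its underside. May be absent.
- carton_square_mid (a point): Centre of that carton's volume (30 mm above its origin), its axes.
- carton_tall: Sealed brown cardboard carton, square in plan, stands upright at the start: 60 x 60 x 80 mm along its own x, y, z; about 0.13 to 0.25 kg. Origin: centre of its underside. May be absent.
- carton_tall_mid (a point): Centre of that carton's volume (40 mm above its origin), its axes.
- mug: White mug, 76 mm across, 90 mm high, origin under its centre. Not part of the job.
- spray_bottle: White bottle, 60 mm across, 170 mm high, origin under its centre. Not part of the job.
- can: Tin can, 66 mm across, 100 mm high, origin under its centre. Not part of the job.
- jar: Glass jar, 68 mm across, 100 mm high, origin under its centre. Not part of the job.
- tape_roll: Cardboard roll core lying flat, 100 mm outside, 48 mm high, origin under its centre. Not part of the job.
- screwdriver: Screwdriver lying on the table. Not part of the job.
Mind the look-alikes: they are no part of the job. What is shaped like the carton_square but pink or red is not meant.

How it is judged:
By the outcome, as a careful person would: the job done as asked, in the order asked, and still so for the second after the job is handed in, with the robot touching nothing.
Of carton_long, carton_flat, carton_square, carton_tall only 2 to 4 are there at a start; the rules pass over those that are not, and their reading is None.
At some moment in a run one of carton_long, carton_flat, carton_square, carton_tall may be knocked a few centimetres aside while the robot is not near it.
Once in a run the grip may slacken for a moment while it holds something.
It also fails if it takes over 210 s, if anything falls off the work surface, if the arm or the gripper's body presses on something with over 40 N, if the wrist force passes 120 N, or if a joint passes its speed limit or range.

## Working session

There is one attempt and no reset: what is moved stays moved. The work goes in short steps, Python scripts to look and compute and a tool call to move; the robot and the scene stay as the last step left them, time stands still between calls to the robot, and variables do not carry over. Pictures are saved under pics/ and viewed, about 12 in all and at most 16, crops included, and the job is handed in when it is done.

Besides the shell and the picture viewer there is one more tool, called after "Request:" as name(argument=value, ...), one argument or row to a line, values as JSON. step_arm: Moves the arm, as the interface text tells. Its arguments: {"type":"object","properties":{"targets":{"type":"array"},"hand":{"type":"number"},"grip_force":{"type":"number"}},"required":["targets"]}

```bash
ls; mkdir -p pics
cat > h.py <<'E'
from station import ctrl, vision, workorder
import numpy as np, cv2
def px(s,p):
    M=s["world_to_cam"] if "world_to_cam" in s else s["w2c"]
    c=np.array(M)@np.append(p,1); return np.array([s["fx"]*c[0]/-c[2]+s["cx"], s["fy"]*-c[1]/-c[2]+s["cy"]])
def ray(s,uv):
    M=np.linalg.inv(np.array(s["world_to_cam"])); d=np.array([(uv[0]-s["cx"])/s["fx"],-(uv[1]-s["cy"])/s["fy"],-1])
    return M[:3,3], M[:3,:3]@d
def at_z(s,uv,z):
    o,d=ray(s,uv); return o+d*(z-o[2])/d[2]
def wrist():
    st=ctrl.read_state(); s=vision.snapshot("wrist")
    T=np.eye(4); T[:3,:3]=st["tcp_rot"]; T[:3,3]=st["tool_pos"]
    s["world_to_cam"]=np.linalg.inv(T@np.array(s["hand_eye"])); return s
E
python3 - <<'E'
from h import *
np.set_printoptions(precision=3,suppress=True)
st=ctrl.read_state(); print(st)
for n in("top","scene"):
    s=vision.snapshot(n); cv2.imwrite(f"pics/{n}1.png",s["image"]); print({k:v for k,v in s.items() if k!="image"})
    for t in ["press","tote","carton_long","carton_flat","carton_square","carton_tall","mug","price_wheel","pump_lever"]:
        r=vision.trace(s,t); 
        for q in r[:3]: 
            if q["score"]>.2: print(n,t,round(q["score"],2),q["rect"])
    for t in ["press","pump_lever_grip","tote_in","wheel_hub","carton_long_mid","carton_flat_mid","carton_square_mid","carton_tall_mid","price_wheel_mark","lever_pivot"]:
        for q in vision.tip_of(s,t)[:2]:
            if q["score"]>.2: print(n,t,round(q["score"],2),np.round(q["centre"],1))
E
```

```text
pics
{'t': 0.0, 'joint_positions': array([-1.182,  0.32 ,  1.566, -0.   ,  1.257, -0.02 ]), 'joint_vel': array([ 0.002, -0.   ,  0.001, -0.   ,  0.001,  0.002]), 'effort': array([ -0.002, -41.245, -23.197,   0.072,   0.046,  -0.   ]), 'tool_pos': array([ 0.228, -0.527,  0.213]), 'tcp_rot': array([[ 0.398, -0.918, -0.001],
       [-0.918, -0.398,  0.002],
       [-0.002,  0.   , -1.   ]]), 'ft_force': array([-0.057,  0.445, -0.064]), 'moment': array([0.005, 0.035, 0.05 ]), 'width': 0.998729760375264}
{'fx': 396.4020994180835, 'fy': 396.4020994180835, 'cx': 326.2359655144048, 'cy': 201.01544942667485, 'world_to_cam': array([[ 0.013, -1.   , -0.004,  0.003],
       [ 0.986,  0.012,  0.166, -0.568],
       [-0.166, -0.006,  0.986, -1.126],
       [ 0.   ,  0.   ,  0.   ,  1.   ]]), 'shot': 1}
top press 0.56 [178.4, 165.1, 91.4, 89.8]
top tote 0.86 [293.1, 148.6, 82.2, 109.4]
top carton_square 0.84 [442.8, 209.2, 35.0, 19.9]
top carton_square 0.81 [439.4, 146.2, 37.7, 32.1]
top carton_square 0.77 [404.7, 162.4, 27.2, 30.7]
top carton_tall 0.79 [406.7, 227.0, 29.1, 22.0]
top mug 0.78 [420.
[... 1221 characters left out ...]
1, 36.6, 40.5]
scene carton_tall 0.74 [241.5, 257.0, 28.0, 33.0]
scene mug 0.78 [188.6, 249.7, 23.6, 35.0]
scene price_wheel 0.62 [342.4, 141.0, 39.2, 34.5]
scene pump_lever 0.71 [318.7, 152.3, 37.1, 35.4]
scene press 0.72 [351.  192.5]
scene pump_lever_grip 0.57 [326.6 157.5]
scene pump_lever_grip 0.31 [229.2 258.6]
scene tote_in 0.65 [319.1 240.4]
scene tote_in 0.31 [294.  184.9]
scene wheel_hub 0.91 [361.  163.4]
scene wheel_hub 0.73 [319.4 240.6]
scene carton_flat_mid 0.51 [319.  239.6]
scene carton_square_mid 0.86 [300.8 290.8]
scene carton_square_mid 0.69 [302.3 326.8]
scene carton_tall_mid 0.85 [257.2 270.2]
scene carton_tall_mid 0.49 [312.1 164.6]
scene lever_pivot 0.57 [356.9 188.1]
```

Run:
```python
import cv2
a=cv2.imread("pics/top1.png"); cv2.imwrite("pics/v1.png",cv2.resize(a[120:320,160:490],None,fx=2.42,fy=2.42,interpolation=cv2.INTER_CUBIC))
a=cv2.imread("pics/scene1.png"); cv2.imwrite("pics/v2.png",cv2.resize(a[130:370,160:420],None,fx=2.4,fy=2.4,interpolation=cv2.INTER_CUBIC))
```

```text
(no output)
```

View pics/v1.png

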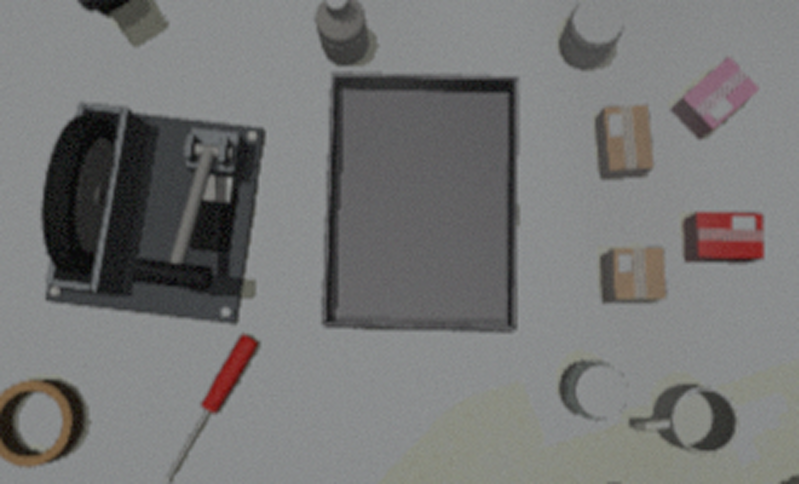

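View pics/v2.png

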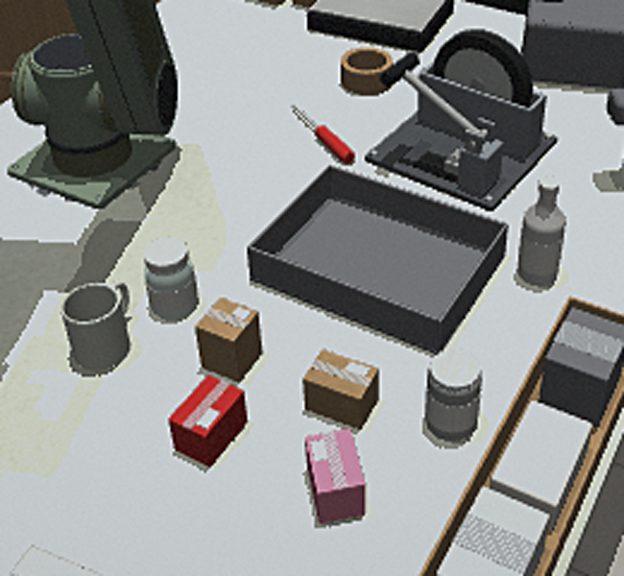

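Seen: two brown cartons, the square one at top-view crop (625,140) and the tall one at (635,273). The red (724,236) and pink (715,97) boxes are look-alikes because of their colour, and they sit further right. The tote is in the middle, the press is on the left, and its wheel mark is hidden.

Run:
```python
from h import *
from scipy.optimize import least_squares
np.set_printoptions(precision=4,suppress=True)
T=vision.snapshot("top"); S=vision.snapshot("scene")
f=lambda a,b:np.array([a/2.42+160,b/2.42+120]); g=lambda a,b:np.array([a/2.4+160,b/2.4+130])
obs=[(T,f(265,130),(.125,-.12,.012)),(T,f(238,322),(-.125,-.12,.012)),(T,f(47,301),(-.125,.12,.012)),
 (T,[229.8,233.8],(-.083,-.075,.174)),(T,f(124,108),(.109,.025,.11)),(T,f(96,290),(-.109,.025,.11)),
 (S,g(495,206),(.125,-.12,.012)),(S,g(366,156),(-.125,-.12,.012)),(S,[361,163.4],(0,.055,.115)),(S,g(400,69),(-.083,-.075,.174))]
def W(p,l):
    c,s=np.cos(p[2]),np.sin(p[2]); return np.array([p[0]+c*l[0]-s*l[1],p[1]+s*l[0]+c*l[1],l[2]])
r=least_squares(lambda p:np.concatenate([px(s,W(p,l))-uv for s,uv,l in obs]),[.55,.3,-.1],loss="soft_l1")
print(r.x); print(r.fun.reshape(-1,2).round(1))
for n,l in dict(hub=(0,.055,.115),grip=(-.083,-.075,.174)).items(): print(n,W(r.x,l))
print("tote",at_z(T,[331.3,205.3],.005),at_z(S,[319.1,240.4],.005))
print("tote rim corners",[at_z(T,f(*q),.065)[:2] for q in((333,73),(518,78),(516,329),(324,325))])
print("square",at_z(T,[418.5,178.5],.06), "tall", at_z(T,[422,231],.08))
```

```text
[ 0.5495  0.322  -0.0941]
[[-1.2 -1.8]
 [-1.  -0.1]
 [-1.3  0. ]
 [ 1.7 -1.1]
 [ 0.7 -0.7]
 [ 0.1  0.4]
 [-1.1 -0.2]
 [-1.3 -0.4]
 [-0.9 -0.1]
 [-0.4 -0. ]]
hub [0.5547 0.3768 0.115 ]
grip [0.4598 0.2551 0.174 ]
tote [ 0.5617 -0.0051  0.005 ] [ 0.5689 -0.01    0.005 ]
tote rim corners [array([0.7173, 0.0974]), array([ 0.7136, -0.1302]), array([ 0.4077, -0.1256]), array([0.4096, 0.1005])]
square [ 0.6362 -0.2613  0.06  ] tall [ 0.4792 -0.2627  0.08  ]
```

Request:
step_arm(
  targets=[
    [[0,0,-0.028,0.1],[0,0,-0.028,0.1],[0,0,-0.028,0.1],[0,0,-0.028,0.1],[0,0,-0.028,0.1],[-0.037,-0.0096,0,0],[-0.037,-0.0096,0,0],[-0.037,-0.0096,0,0],[-0.037,-0.0096,0,0],[-0.037,-0.0096,0,0]],
  ],
)

```text
t: 2.93
tool_pos: [0.2934, -0.3461, 0.354]
tcp_rot: [[-0.092, -0.996, 0.0], [-0.996, 0.092, -0.0], [0.0, -0.0, -1.0]]
ft_force: [0.3, 0.6, 0.2]
width: 0.996
```

Request:
step_arm(
  targets=[
    [[-0.037,-0.0096,0,0],[-0.037,-0.0096,0,0],[-0.037,-0.0096,0,0],[-0.037,-0.0096,0,0],[-0.037,-0.0096,0,0],[-0.037,-0.0096,0,0],[-0.037,-0.0096,0,0],[-0.037,-0.0096,0,0],[-0.037,-0.0096,0,0],[-0.037,-0.0096,0,0]],
  ],
)

```text
t: 3.77
tool_pos: [0.4226, 0.0139, 0.3543]
tcp_rot: [[-0.091, -0.996, 0.001], [-0.996, 0.091, -0.0], [0.0, -0.001, -1.0]]
ft_force: [0.4, 0.1, 0.1]
width: 0.998
```

Request:
step_arm(
  targets=[
    [[-0.037,-0.0096,0,0],[-0.037,-0.0096,0,0],[-0.037,-0.0096,0,0],[-0.037,-0.0096,0,0],[-0.02,-0.0096,0,0],[0,0,0,0],[0,0,0,0],[0,0,0,0]],
  ],
  hand=0.2,
)

```text
t: 4.43
tool_pos: [0.4853, 0.1744, 0.3538]
tcp_rot: [[-0.091, -0.996, -0.001], [-0.996, 0.091, -0.001], [0.001, 0.0, -1.0]]
ft_force: [-0.0, -0.9, -0.9]
width: 0.601
```

Request:
step_arm(
  targets=[
    [[-0.035,-0.0085,0,0],[-0.035,-0.0085,0,0],[-0.035,-0.0085,0,0],[-0.035,-0.0085,0,0],[-0.035,-0.0085,0,0],[-0.033,-0.0085,0,0],[0,0,0,0],[0,0,0,0],[0,0,0,0]],
  ],
)

```text
t: 5.18
tool_pos: [0.5554, 0.3758, 0.3542]
tcp_rot: [[-0.092, -0.996, -0.0], [-0.996, 0.092, -0.001], [0.001, -0.0, -1.0]]
ft_force: [0.8, 0.2, 0.1]
width: 0.601
```

Run:
```python
from h import *
np.set_printoptions(precision=4,suppress=True)
s=wrist(); cv2.imwrite("pics/w1.png",s["image"]); print(s["fx"],s["hand_eye"],ctrl.read_state()["tool_pos"],ctrl.read_state()["joint_positions"])
c,sn=np.cos(-.0941),np.sin(-.0941)
for a in(-60,-30,0,30,60):
  for y in(.041,.069):
    a_=np.radians(a); l=np.array([.09*np.sin(a_),y,.115+.09*np.cos(a_)])
    p=[.5495+c*l[0]-sn*l[1],.322+sn*l[0]+c*l[1],l[2]]; q=px(s,p); print(a,y,q); cv2.circle(s["image"],tuple(int(v) for v in q),3,(0,0,255),-1)
for l in((-.083,-.035,.174),(-.083,-.115,.174)):
    p=[.5495+c*l[0]-sn*l[1],.322+sn*l[0]+c*l[1],l[2]]; q=px(s,p); cv2.circle(s["image"],tuple(int(v) for v in q),3,(0,255,0),-1)
cv2.imwrite("pics/w1o.png",s["image"])
```

```text
276.8656304954998 [[ 1.     -0.0003  0.0009 -0.0005]
 [-0.     -0.9707 -0.2403 -0.0659]
 [ 0.0009  0.2403 -0.9707 -0.1713]
 [ 0.      0.      0.      1.    ]] [0.5553 0.3756 0.3547] [ 0.5778  0.4412  1.0335 -0.0006  1.6667  2.2414]
-60 0.041 [328.9201 240.3358]
-60 0.069 [309.0229 240.3069]
-30 0.041 [330.0626 225.5451]
-30 0.069 [307.8958 225.5127]
0 0.041 [330.8646 192.587 ]
0 0.069 [307.1725 192.5515]
30 0.041 [330.8911 153.3108]
30 0.069 [307.2637 153.2745]
60 0.041 [330.1356 125.3441]
60 0.069 [308.1227 125.3097]
```

View pics/w1o.png

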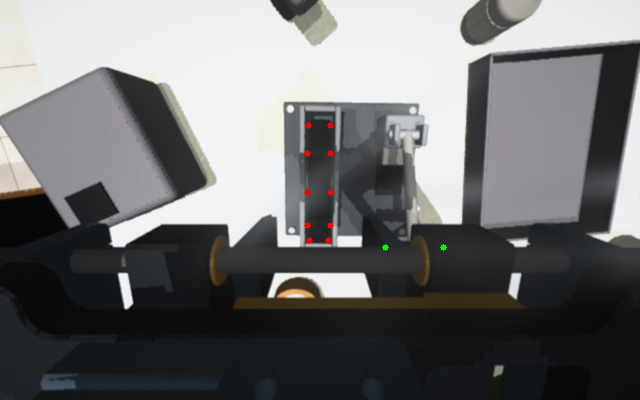

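Request:
step_arm(
  targets=[
    [[0,0.0095,0.0363,0],[0,0.0095,0.0363,0],[0,0.0095,0.0363,0],[0,0.0095,0.0363,0],[0,0.0095,0.0363,0],[0,0.0095,0.0363,0],[0,0,0,0],[0,0,0,0]],
  ],
  hand=0.2,
)

```text
t: 5.9
tool_pos: [0.498, 0.3809, 0.1362]
tcp_rot: [[-0.092, -0.996, -0.002], [-0.996, 0.092, -0.002], [0.002, 0.001, -1.0]]
ft_force: [1.4, -0.7, 1.1]
width: 0.603
```

Request:
step_arm(
  targets=[
    [[0,0,0,0],[0,0,0,0],[0,0,0,0],[0,0,0,0],[0,0,0,0],[0,0,0,0]],
  ],
  hand=-1,
  grip_force=6,
)

```text
t: 6.4
tool_pos: [0.4991, 0.3821, 0.1372]
tcp_rot: [[-0.092, -0.996, 0.001], [-0.996, 0.092, -0.0], [0.0, -0.001, -1.0]]
ft_force: [-0.5, -2.8, 3.7]
width: 0.31
```

Request:
step_arm(
  targets=[
    [[0,-0.0078,-0.0093,0],[0,-0.0093,-0.0078,0],[0,-0.0106,-0.0061,0],[0,-0.0115,-0.0042,0],[0,-0.012,-0.0021,0],[0,-0.0122,0,0],[0,-0.012,0.0021,0],[0,-0.0115,0.0042,0],[0,-0.0106,0.0061,0],[0,-0.0093,0.0078,0],[0,-0.0078,0.0093,0],[0,0,0,0]],
  ],
)

```text
t: 7.4
tool_pos: [0.6135, 0.3699, 0.1333]
tcp_rot: [[-0.092, -0.996, -0.002], [-0.996, 0.092, -0.004], [0.004, 0.002, -1.0]]
ft_force: [0.1, -5.5, -1.3]
width: 0.31
```

Request:
step_arm(
  targets=[
    [[0,0,0,0],[0,0,0,0],[0,0,0,0],[0,0,-0.02,0],[0,0.01,-0.04,0],[0,0.016,-0.04,0],[0,0.03,-0.04,0],[0,0,-0.04,0],[0,0,-0.03,0],[0,0,0,0],[0,0,0,0]],
  ],
  hand=0.2,
)

```text
t: 8.32
tool_pos: [0.5625, 0.3778, 0.3415]
tcp_rot: [[-0.09, -0.996, 0.006], [-0.996, 0.09, 0.004], [-0.005, -0.005, -1.0]]
ft_force: [0.2, -0.2, -0.5]
width: 0.599
```

```bash
cat > wh.py <<'E'
from h import *
np.set_printoptions(precision=4,suppress=True)
s=wrist(); im=s["image"]
st=ctrl.read_state(); print(st["tool_pos"],st["width"],st["joint_positions"][5])
c,sn=np.cos(-.0941),np.sin(-.0941)
out=[]
for a in range(-90,91,3):
  v=[]
  for y in(.047,.051,.055,.059,.063):
    a_=np.radians(a); l=np.array([.09*np.sin(a_),y,.115+.09*np.cos(a_)])
    q=px(s,[.5495+c*l[0]-sn*l[1],.322+sn*l[0]+c*l[1],l[2]]).round().astype(int)
    if 0<=q[0]<640 and 0<=q[1]<400: v.append(int(im[q[1],q[0]].mean()))
  out.append((a,max(v) if v else -1))
print(out)
for t in("price_wheel_mark",):
  for q in vision.tip_of(s,t)[:2]: print(q)
E
python3 wh.py
```

```text
[0.5621 0.3772 0.3389] 0.6005611638080011 2.2351957694685614
[(-90, 41), (-87, 41), (-84, 41), (-81, 45), (-78, 45), (-75, 45), (-72, 47), (-69, 48), (-66, 48), (-63, 48), (-60, 45), (-57, 46), (-54, 43), (-51, 41), (-48, 40), (-45, 41), (-42, 41), (-39, 40), (-36, 40), (-33, 42), (-30, 40), (-27, 42), (-24, 41), (-21, 40), (-18, 35), (-15, 35), (-12, 40), (-9, 47), (-6, 52), (-3, 60), (0, 67), (3, 71), (6, 73), (9, 74), (12, 73), (15, 72), (18, 69), (21, 65), (24, 63), (27, 58), (30, 56), (33, 56), (36, 53), (39, 48), (42, 45), (45, 42), (48, 43), (51, 42), (54, 43), (57, 41), (60, 42), (63, 41), (66, 41), (69, 40), (72, 41), (75, 51), (78, 79), (81, 79), (84, 101), (87, 101), (90, 101)]
```

Request:
step_arm(
  targets=[
    [[0,0.0107,0.034,0],[0,0.0107,0.034,0],[0,0.0107,0.034,0],[0,0.0107,0.034,0],[0,0.0107,0.034,0],[0,0.0107,0.034,0],[0,0,0,0],[0,0,0,0]],
  ],
)

```text
t: 9.08
tool_pos: [0.4969, 0.3816, 0.1316]
tcp_rot: [[-0.09, -0.996, -0.005], [-0.996, 0.09, -0.004], [0.004, 0.005, -1.0]]
ft_force: [0.6, -0.1, 0.7]
width: 0.599
```

Request:
step_arm(
  targets=[
    [[0,0,0,0],[0,0,0,0],[0,0,0,0],[0,0,0,0],[0,0,0,0],[0,0,0,0]],
  ],
  hand=-1,
)

```text
t: 9.58
tool_pos: [0.4992, 0.3821, 0.1353]
tcp_rot: [[-0.092, -0.996, 0.002], [-0.996, 0.092, -0.0], [0.0, -0.002, -1.0]]
ft_force: [-0.7, -3.2, 3.4]
width: 0.307
```

Request:
step_arm(
  targets=[
    [[0,-0.0078,-0.0093,0],[0,-0.0093,-0.0078,0],[0,-0.0106,-0.0061,0],[0,-0.0115,-0.0042,0],[0,-0.012,-0.0021,0],[0,-0.0122,0,0],[0,-0.012,0.0021,0],[0,-0.0115,0.0042,0],[0,-0.0106,0.0061,0],[0,-0.0093,0.0078,0],[0,-0.0078,0.0093,0],[0,0,0,0]],
  ],
)

```text
t: 10.58
tool_pos: [0.6133, 0.3699, 0.1315]
tcp_rot: [[-0.092, -0.996, -0.002], [-0.996, 0.092, -0.004], [0.004, 0.002, -1.0]]
ft_force: [-0.1, -6.0, -1.9]
width: 0.313
```

Request:
step_arm(
  targets=[
    [[0,0,0,0],[0,0,0,0],[0,0,0,0],[0,0,-0.02,0],[0,0.01,-0.04,0],[0,0.016,-0.04,0],[0,0.03,-0.04,0],[0,0,-0.04,0],[0,0,-0.03,0],[0,0,0,0],[0,0,0,0]],
  ],
  hand=0.2,
)

```text
t: 11.5
tool_pos: [0.5624, 0.3779, 0.3397]
tcp_rot: [[-0.09, -0.996, 0.006], [-0.996, 0.09, 0.004], [-0.005, -0.005, -1.0]]
ft_force: [-0.5, 0.4, -0.4]
width: 0.602
```

```bash
python3 wh.py
```

```text
[0.5619 0.3773 0.3371] 0.6024167551586641 2.2352826342659657
[(-90, 42), (-87, 41), (-84, 42), (-81, 42), (-78, 45), (-75, 48), (-72, 48), (-69, 48), (-66, 47), (-63, 47), (-60, 47), (-57, 46), (-54, 43), (-51, 42), (-48, 41), (-45, 41), (-42, 42), (-39, 43), (-36, 42), (-33, 40), (-30, 41), (-27, 42), (-24, 41), (-21, 39), (-18, 35), (-15, 35), (-12, 41), (-9, 45), (-6, 53), (-3, 59), (0, 66), (3, 73), (6, 72), (9, 75), (12, 75), (15, 71), (18, 69), (21, 65), (24, 106), (27, 124), (30, 121), (33, 56), (36, 54), (39, 48), (42, 45), (45, 45), (48, 43), (51, 42), (54, 42), (57, 42), (60, 42), (63, 40), (66, 41), (69, 41), (72, 44), (75, 56), (78, 84), (81, 100), (84, 100), (87, 100), (90, 100)]
{'centre': [324.5, 165.5], 'score': 0.73}
```

Request:
step_arm(
  targets=[
    [[0,-0.0018,0.0346,0],[0,-0.0018,0.0346,0],[0,-0.0018,0.0346,0],[0,-0.0018,0.0346,0],[0,-0.0018,0.0346,0],[0,0,0,0],[0,0,0,0],[0,0,0,0]],
  ],
)

```text
t: 12.27
tool_pos: [0.5719, 0.3764, 0.1643]
tcp_rot: [[-0.091, -0.996, 0.001], [-0.996, 0.091, 0.001], [-0.001, -0.001, -1.0]]
ft_force: [0.7, -0.2, 0.4]
width: 0.599
```

Request:
step_arm(
  targets=[
    [[0,0,0,0],[0,0,0,0],[0,0,0,0],[0,0,0,0],[0,0,0,0],[0,0,0,0],[0,0.0066,-0.0013,0],[0,0.0067,-0.0006,0],[0,0.0067,0,0],[0,0.0067,0.0006,0],[0,0.0066,0.0013,0],[0,0,0,0]],
  ],
  hand=-1,
)

```text
t: 13.27
tool_pos: [0.537, 0.3781, 0.1636]
tcp_rot: [[-0.091, -0.996, -0.001], [-0.996, 0.091, -0.002], [0.002, 0.001, -1.0]]
ft_force: [-1.9, -5.6, 4.3]
width: 0.307
```

Request:
step_arm(
  targets=[
    [[0,0,0,0],[0,0,0,0],[0,0,0,0]],
  ],
)

```text
t: 13.52
tool_pos: [0.5371, 0.3781, 0.1637]
tcp_rot: [[-0.091, -0.996, -0.002], [-0.996, 0.091, -0.002], [0.002, 0.002, -1.0]]
ft_force: [-1.9, -5.1, 5.2]
width: 0.309
```

Request:
step_arm(
  targets=[
    [[0,0,0,0],[0,0,0,0],[0,0,0,0],[0,0,-0.02,0],[0,0,-0.04,0],[0,0,-0.04,0],[0,-0.016,-0.04,0],[0,0,-0.03,0],[0,0,0,0],[0,0,0,0],[0,0,0,0]],
  ],
  hand=0.2,
)

```text
t: 14.43
tool_pos: [0.5532, 0.3777, 0.3306]
tcp_rot: [[-0.091, -0.996, -0.002], [-0.996, 0.091, -0.001], [0.001, 0.002, -1.0]]
ft_force: [-0.5, 0.6, -0.4]
width: 0.6
```

```bash
sed -i 's/range(-90,91,3)/range(-24,31,2)/' wh.py; echo 'cv2.imwrite("pics/w2.png",cv2.resize(im[80:270,240:430],None,fx=3,fy=3,interpolation=cv2.INTER_CUBIC))' >>wh.py; python3 wh.py
```

```text
[0.5529 0.3775 0.3298] 0.5994957703537391 2.243371474902896
[(-24, 35), (-22, 37), (-20, 39), (-18, 42), (-16, 48), (-14, 48), (-12, 53), (-10, 59), (-8, 65), (-6, 68), (-4, 74), (-2, 135), (0, 151), (2, 130), (4, 150), (6, 103), (8, 73), (10, 69), (12, 67), (14, 65), (16, 64), (18, 60), (20, 56), (22, 55), (24, 50), (26, 51), (28, 51), (30, 48)]
{'centre': [321.2, 191.8], 'score': 0.59}
```

View pics/w2.png

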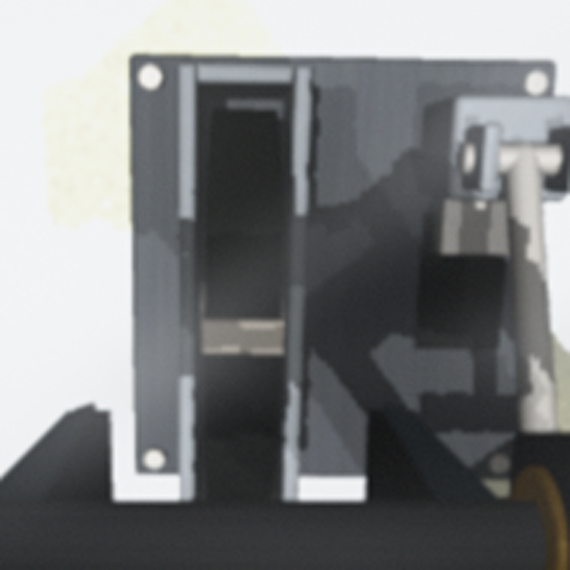

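Run:
```python
from h import *
np.set_printoptions(precision=4,suppress=True)
s=wrist()
w=lambda l:np.array([.5495+np.cos(-.0941)*l[0]-np.sin(-.0941)*l[1],.322+np.sin(-.0941)*l[0]+np.cos(-.0941)*l[1],l[2]])
for n,l in dict(farL=(.125,.12,.012),farR=(.125,-.12,.012),nearL=(-.125,.12,.012),boltL=(.11,.105,.012),boltN=(-.11,.105,.012),hfarR=(.109,.025,.11),hfarL=(.109,.085,.11),top=(0,.055,.205),m7=(-.0059,.055,.205),p7=(.0059,.055,.205)).items():
    print(n,(px(s,w(l))-[240,80])*3)
```

```text
farL [122.1237  47.4019]
farR [555.9268  48.9937]
nearL [134.3393 472.3491]
boltL [149.8744  76.147 ]
boltN [157.8216 449.7402]
hfarR [308.0777  57.3986]
hfarL [172.7019  56.9051]
top [240.3765 343.2902]
m7 [240.311  359.0492]
p7 [240.4427 327.3808]
```

Request:
step_arm(
  targets=[
    [[0,0.02,-0.01,0],[0,0.02,-0.01,0],[0,0.02,-0.01,0],[0,0,0,0],[0,0,0,0],[0,0,0,0]],
  ],
)

```text
t: 15.08
tool_pos: [0.494, 0.3829, 0.3607]
tcp_rot: [[-0.091, -0.996, -0.001], [-0.996, 0.091, -0.001], [0.001, 0.001, -1.0]]
ft_force: [-0.8, -0.0, -0.6]
width: 0.6
```

Run:
```python
from h import *
np.set_printoptions(precision=1,suppress=True)
s=wrist(); print(ctrl.read_state()["tool_pos"])
w=lambda l:np.array([.5495+np.cos(-.0941)*l[0]-np.sin(-.0941)*l[1],.322+np.sin(-.0941)*l[0]+np.cos(-.0941)*l[1],l[2]])
P=dict(farL=(.125,.12,.012),farR=(.125,-.12,.012),nearL=(-.125,.12,.012),hfarR=(.109,.025,.11),hfarL=(.109,.085,.11),hnR=(-.109,.025,.11),hnL=(-.109,.085,.11),top=(0,.055,.205),m7=(-.006,.055,.205),p7=(.006,.055,.205))
im=cv2.resize(s["image"][40:240,230:430],None,fx=3,fy=3,interpolation=cv2.INTER_CUBIC)
for n,l in P.items():
    q=(px(s,w(l))-[230,40])*3; print(n,q); 
    if n[0] in"fnh": cv2.circle(im,tuple(int(v) for v in q),2,(0,0,255),-1)
cv2.imwrite("pics/w3.png",im)
```

```text
[0.5 0.4 0.4]
farL [156.7  66.3]
farR [575.6  67.8]
nearL [168.  489.9]
hfarR [335.6  51.3]
hfarL [206.   50.9]
hnR [326.2 506. ]
hnL [212.1 505.7]
top [270.7 296.1]
m7 [270.6 312. ]
p7 [270.7 279.9]
```

View pics/w3.png

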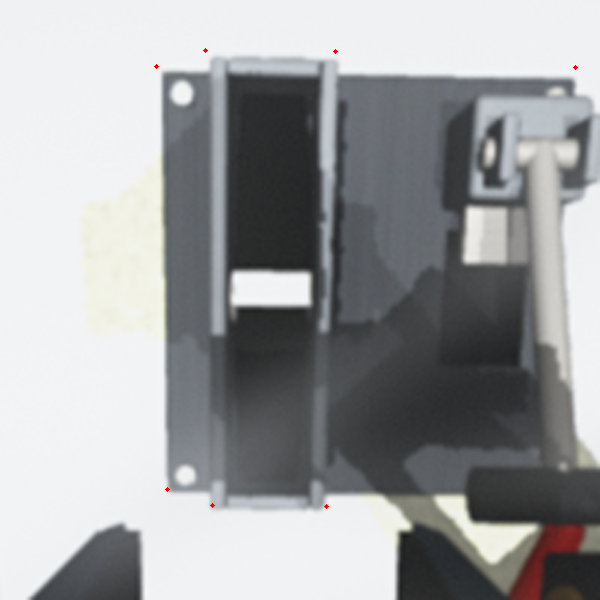

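Request:
step_arm(
  targets=[
    [[0,-0.0102,0.0325,0],[0,-0.0102,0.0325,0],[0,-0.0102,0.0325,0],[0,-0.0102,0.0325,0],[0,-0.0102,0.0325,0],[0,-0.0102,0.0325,0],[0,0,0,0],[0,0,0,0],[0,0,0,0]],
  ],
)

```text
t: 15.88
tool_pos: [0.5555, 0.3778, 0.1681]
tcp_rot: [[-0.092, -0.996, 0.001], [-0.996, 0.092, 0.001], [-0.001, -0.001, -1.0]]
ft_force: [-0.5, -0.3, 0.5]
width: 0.603
```

Request:
step_arm(
  targets=[
    [[0,0,0,0],[0,0,0,0],[0,0,0,0],[0,0,0,0],[0,0,0,0],[0,0,0,0],[0,0.002,0,0],[0,0.002,0,0],[0,0,0,0],[0,0,0,0],[0,0,0,0],[0,0,0,0]],
  ],
  hand=-1,
)

```text
t: 16.88
tool_pos: [0.5516, 0.3765, 0.168]
tcp_rot: [[-0.092, -0.996, 0.002], [-0.996, 0.092, -0.002], [0.001, -0.002, -1.0]]
ft_force: [1.3, -4.5, 4.0]
width: 0.312
```

Request:
step_arm(
  targets=[
    [[0,0,0,0],[0,0,0,0],[0,0,0,0],[0,0.01,-0.0325,0],[0,0.01,-0.0325,0],[0,0.01,-0.0325,0],[0,0.01,-0.0325,0],[0,0.01,-0.0325,0],[0,0.007,-0.0325,0],[0,0,0,0],[0,0,0,0],[0,0,0,0]],
  ],
  hand=0.2,
)

```text
t: 17.88
tool_pos: [0.4937, 0.3831, 0.3608]
tcp_rot: [[-0.091, -0.996, -0.001], [-0.996, 0.091, -0.001], [0.001, 0.001, -1.0]]
ft_force: [-0.5, -0.6, -0.6]
width: 0.601
```

```bash
cat > mk.py <<'E'
from h import *
np.set_printoptions(precision=3,suppress=True)
s=wrist(); print(ctrl.read_state()["tool_pos"])
w=lambda l:np.array([.5475+np.cos(-.0941)*l[0]-np.sin(-.0941)*l[1],.322+np.sin(-.0941)*l[0]+np.cos(-.0941)*l[1],l[2]])
g=cv2.cvtColor(s["image"],cv2.COLOR_BGR2GRAY).astype(np.float32)
A=np.arange(-20,20.1,.5); v=[]
for a in np.radians(A):
    v.append(np.median([cv2.getRectSubPix(g,(1,1),tuple(map(float,px(s,w((.09*np.sin(a),y,.115+.09*np.cos(a)))))))[0,0] for y in np.arange(.045,.066,.002)]))
v=np.array(v); m=v>(v.min()+v.max())/2; print("mark deg",A[m].min(),A[m].max(),"mean",A[m].mean(),v.max())
cv2.imwrite("pics/last.png",s["image"])
# brightness down the column through the housing end walls
E
python3 mk.py
```

```text
[0.494 0.383 0.36 ]
mark deg -3.0 5.0 mean 1.0 242.9627
```

Request:
step_arm(
  targets=[
    [[0.034,0.0066,0,0],[0.034,0.0066,0,0],[0.034,0.0066,0,0],[0.034,0.0066,0,0],[0,0,0.04,0],[0,0,0.04,0],[0,0,0.04,0],[0,0,0.035,0],[0,0,0,0],[0,0,0,0],[0,0,0,0]],
  ],
  hand=-1,
)

```text
t: 18.85
tool_pos: [0.4565, 0.2505, 0.2081]
tcp_rot: [[-0.091, -0.996, 0.002], [-0.996, 0.091, 0.001], [-0.001, -0.002, -1.0]]
ft_force: [-0.4, 0.4, -0.0]
width: 0.004
```

Request:
step_arm(
  targets=[
    [[0,0.002,0.02,0],[0,0.003,0.02,0],[0,0.003,0.02,0],[0,0.002,0.02,0],[0,0,0.02,0],[0,0,0.02,0],[0,-0.002,0.02,0],[0,0,0,0],[0,0,0,0],[0,0,0,0]],
  ],
)

```text
t: 19.68
tool_pos: [0.4482, 0.2518, 0.0697]
tcp_rot: [[-0.092, -0.996, 0.001], [-0.996, 0.092, 0.002], [-0.002, -0.001, -1.0]]
ft_force: [-6.1, -0.3, 6.8]
width: 0.007
```

Run:
```python
from h import *
s=vision.snapshot("top"); t=vision.snapshot("scene")
a=cv2.resize(s["image"][150:270,170:290],None,fx=3.2,fy=3.2,interpolation=cv2.INTER_CUBIC); b=cv2.resize(t["image"][110:230,280:400],None,fx=3.2,fy=3.2,interpolation=cv2.INTER_CUBIC)
cv2.imwrite("pics/p.png",np.hstack([a,b])); print(ctrl.read_state()["tool_pos"],ctrl.read_state()["ft_force"])
```

```text
[0.44812903 0.25183379 0.07003594] [-5.50629498  0.50738229  7.34447876]
```

View pics/p.png

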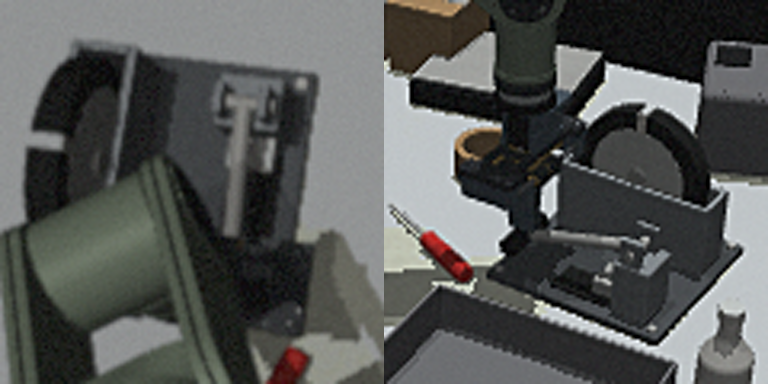

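Request:
step_arm(
  targets=[
    [[0,0,0.004,0],[0,0,0.004,0],[0,0,0,0],[0,0,0,0]],
  ],
)

```text
t: 20.12
tool_pos: [0.4496, 0.2517, 0.0629]
tcp_rot: [[-0.091, -0.996, 0.005], [-0.996, 0.091, 0.002], [-0.003, -0.005, -1.0]]
ft_force: [-3.1, -2.1, 9.6]
width: 0.001
```

Request:
step_arm(
  targets=[
    [[0,0.002,-0.028,0],[0,0,-0.03,0],[0,-0.002,-0.03,0],[0,-0.003,-0.03,0],[0,-0.005,-0.03,0],[0,0,0,0],[0,0,0,0],[0,0,0,0]],
  ],
)

```text
t: 20.78
tool_pos: [0.4558, 0.2502, 0.2082]
tcp_rot: [[-0.091, -0.996, 0.002], [-0.996, 0.091, 0.001], [-0.001, -0.002, -1.0]]
ft_force: [0.3, 0.2, -0.6]
width: 0.008
```

Request:
step_arm(
  targets=[
    [[0,0.004,0.03,0],[0,0.004,0.03,0],[0,0.002,0.03,0],[0,0,0.03,0],[0,-0.002,0.028,0],[0,0,0,0],[0,0,0,0],[0,0,0,0]],
  ],
)

```text
t: 21.45
tool_pos: [0.4473, 0.251, 0.0618]
tcp_rot: [[-0.091, -0.996, 0.0], [-0.996, 0.091, 0.001], [-0.001, -0.0, -1.0]]
ft_force: [-6.3, -2.1, 25.6]
width: 0.006
```

Request:
step_arm(
  targets=[
    [[0,0.002,-0.028,0],[0,0,-0.03,0],[0,-0.002,-0.03,0],[0,-0.004,-0.03,0],[0,-0.004,-0.03,0],[0,0,0,0],[0,0,0,0],[0,0,0,0]],
  ],
)

```text
t: 22.12
tool_pos: [0.4544, 0.2495, 0.2056]
tcp_rot: [[-0.091, -0.996, -0.003], [-0.996, 0.091, -0.001], [0.002, 0.002, -1.0]]
ft_force: [-0.4, 0.0, -0.2]
width: 0.001
```

Request:
step_arm(
  targets=[
    [[0,0.004,0.03,0],[0,0.004,0.03,0],[0,0.002,0.03,0],[0,0,0.03,0],[0,-0.002,0.027,0],[0,0,0,0],[0,0,0,0],[0,0,0,0]],
  ],
)

```text
t: 22.78
tool_pos: [0.4464, 0.2506, 0.0617]
tcp_rot: [[-0.091, -0.996, -0.001], [-0.996, 0.091, -0.0], [0.0, 0.001, -1.0]]
ft_force: [-6.1, -2.0, 27.3]
width: 0.006
```

Request:
step_arm(
  targets=[
    [[0,0.002,-0.027,0],[0,0,-0.03,0],[0,-0.002,-0.03,0],[0,-0.004,-0.03,0],[0,-0.004,-0.03,0],[0,0,0,0],[0,0,0,0],[0,0,0,0]],
  ],
)

```text
t: 23.45
tool_pos: [0.4539, 0.2493, 0.2047]
tcp_rot: [[-0.091, -0.996, -0.004], [-0.996, 0.091, -0.002], [0.003, 0.004, -1.0]]
ft_force: [0.1, 0.3, -0.2]
width: 0.007
```

Request:
step_arm(
  targets=[
    [[0,0.004,0.03,0],[0,0.004,0.03,0],[0,0.002,0.03,0],[0,0,0.03,0],[0,-0.002,0.027,0],[0,0,0,0],[0,0,0,0],[0,0,0,0]],
  ],
)

```text
t: 24.12
tool_pos: [0.4462, 0.2505, 0.0616]
tcp_rot: [[-0.091, -0.996, -0.002], [-0.996, 0.091, -0.0], [0.001, 0.002, -1.0]]
ft_force: [-6.9, -1.4, 29.2]
width: 0.004
```

Request:
step_arm(
  targets=[
    [[0,0.002,-0.027,0],[0,0,-0.03,0],[0,-0.002,-0.03,0],[0,-0.004,-0.03,0],[0,-0.004,-0.03,0],[0,0,0,0],[0,0,0,0],[0,0,0,0]],
  ],
)

```text
t: 24.78
tool_pos: [0.4538, 0.2493, 0.2044]
tcp_rot: [[-0.091, -0.996, -0.005], [-0.996, 0.091, -0.002], [0.003, 0.004, -1.0]]
ft_force: [-0.2, 0.3, -1.0]
width: 0.003
```

Request:
step_arm(
  targets=[
    [[0,0.004,0.03,0],[0,0.004,0.03,0],[0,0.002,0.03,0],[0,0,0.03,0],[0,-0.002,0.027,0],[0,0,0,0],[0,0,0,0],[0,0,0,0]],
  ],
)

```text
t: 25.45
tool_pos: [0.4461, 0.2505, 0.0615]
tcp_rot: [[-0.091, -0.996, -0.002], [-0.996, 0.091, -0.001], [0.001, 0.002, -1.0]]
ft_force: [-6.1, -2.4, 28.5]
width: 0.006
```

Request:
step_arm(
  targets=[
    [[0,0.002,-0.027,0],[0,0,-0.03,0],[0,-0.002,-0.03,0],[0,-0.004,-0.03,0],[0,-0.004,-0.03,0],[0,0,0,0],[0,0,0,0],[0,0,0,0]],
  ],
)

```text
t: 26.12
tool_pos: [0.4537, 0.2492, 0.2043]
tcp_rot: [[-0.091, -0.996, -0.005], [-0.996, 0.091, -0.002], [0.003, 0.004, -1.0]]
ft_force: [-0.3, -0.3, -0.8]
width: 0.006
```

Request:
step_arm(
  targets=[
    [[0,0.004,0.03,0],[0,0.004,0.03,0],[0,0.002,0.03,0],[0,0,0.03,0],[0,-0.002,0.027,0],[0,0,0,0],[0,0,0,0],[0,0,0,0]],
  ],
)

```text
t: 26.78
tool_pos: [0.4461, 0.2505, 0.0615]
tcp_rot: [[-0.091, -0.996, -0.002], [-0.996, 0.091, -0.001], [0.001, 0.002, -1.0]]
ft_force: [-6.4, -1.8, 30.0]
width: 0.007
```

Request:
step_arm(
  targets=[
    [[0,0.002,-0.027,0],[0,0,-0.03,0],[0,-0.002,-0.03,0],[0,-0.004,-0.03,0],[0,-0.004,-0.03,0],[0,0,-0.04,0],[0,0,-0.04,0],[0,0,-0.04,0],[0,0,0,0],[0,0,0,0],[0,0,0,0]],
  ],
)

```text
t: 27.7
tool_pos: [0.4543, 0.2495, 0.324]
tcp_rot: [[-0.091, -0.996, -0.005], [-0.996, 0.091, -0.003], [0.003, 0.005, -1.0]]
ft_force: [-0.6, 0.3, -1.7]
width: 0.002
```

Run:
```python
from h import *
np.set_printoptions(precision=4,suppress=True)
print(ctrl.read_state()["tool_pos"],ctrl.read_state()["joint_positions"])
s=vision.snapshot("top"); 
for t in("carton_square","carton_tall","carton_flat","carton_long"):
    for q in vision.trace(s,t)[:4]:
        m=q["region"].astype(np.uint8); r=cv2.minAreaRect(np.argwhere(m)[:,::-1].astype(np.float32)); b=s["image"][m>0].mean(0)
        print(t,round(q["score"],2),q["rect"],r,b)
cv2.imwrite("pics/t3.png",cv2.resize(s["image"][135:265,375:505],None,fx=4.5,fy=4.5,interpolation=cv2.INTER_CUBIC))
```

```text
[0.4543 0.2495 0.324 ] [ 0.4801  0.1818  1.4793 -0.      1.4859  2.1419]
carton_square 0.76 [442.5, 209.2, 34.0, 20.0] ((458.5, 218.0), (22.0, 33.0), 90.0) [ 79.7989  80.4454 128.6336]
carton_square 0.65 [404.5, 163.2, 28.8, 31.6] ((417.5, 178.5), (29.0, 23.0), 90.0) [102.9605 112.8526 122.3131]
carton_square 0.64 [440.5, 146.0, 35.9, 29.6] ((454.50006103515625, 161.00001525878906), (19.091880798339844, 33.23401641845703), 45.0) [119.6334 110.4695 130.8859]
carton_square 0.3 [288.7, 117.7, 22.2, 30.5] ((300.5, 131.0), (32.0, 21.0), 90.0) [94.9481 96.8855 97.0429]
carton_tall 0.69 [398.5, 212.8, 24.6, 22.0] ((409.5, 222.5), (23.0, 25.0), 90.0) [ 99.3737 110.9256 121.7664]
carton_tall 0.16 [404.5, 163.3, 26.2, 32.2] ((417.24560546875, 178.68365478515625), (29.600954055786133, 23.28165054321289), 86.18592071533203) [102.5145 112.5053 121.9954]
carton_long 0.54 [179.8, 165.3, 89.7, 87.8] ((224.1384735107422, 208.10501098632812), (81.00944519042969, 83.5531234741211), 7.431407928466797) [56.7804 56.1516 54.7666]
```

View pics/t3.png

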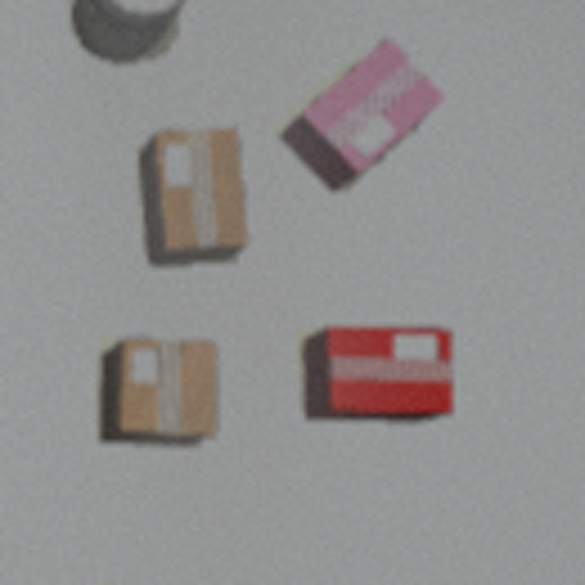

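Run:
```python
from h import *
np.set_printoptions(precision=4,suppress=True)
s=vision.snapshot("top")
for n,z,c in (("sq",.06,[(158,130),(238,127),(246,247),(165,252)]),("tall",.08,[(120,342),(216,340),(217,434),(122,436)]),("red",.06,[(330,328),(452,328),(452,412),(330,415)]),("pink",.06,[(388,40),(443,98),(358,188),(330,165)])):
    p=np.array([at_z(s,(a/4.5+375,b/4.5+135),z)[:2] for a,b in c]); m=p.mean(0)
    print(n,m,p.tolist(),"sides",np.linalg.norm(np.roll(p,-1,0)-p,axis=1)); e=(p[0]-p[3]+p[1]-p[2]); print(" yaw deg",np.degrees(np.arctan2(e[1],e[0])))
w=lambda l:np.array([.5475+np.cos(-.0941)*l[0]-np.sin(-.0941)*l[1],.322+np.sin(-.0941)*l[0]+np.cos(-.0941)*l[1],l[2]])
print("grip px expected",px(s,w((-.083,-.075,.174))), [ (np.round(q["centre"],1),round(q["score"],2)) for q in vision.tip_of(s,"pump_lever_grip")[:2]])
```

```text
sq [ 0.641  -0.2654] [[0.6804063860798424, -0.23758185503555548], [0.6830571096100404, -0.2904071553882654], [0.6023383727488132, -0.29320875835862537], [0.5983873956200733, -0.2403023673435006]] sides [0.0529 0.0808 0.0531 0.0821]
 yaw deg 1.9434494642744646
tall [ 0.5069 -0.2364] [[0.5357980593079728, -0.2061149591273126], [0.5378180353603361, -0.2671310942040958], [0.4779585395728866, -0.26609313117910965], [0.47596153443021494, -0.20624134749029455]] sides [0.061  0.0599 0.0599 0.0598]
 yaw deg -0.43634174993925373
red [ 0.5222 -0.3841] [[0.5494969027178251, -0.34591692945910335], [0.55044539372951, -0.4248110663442386], [0.4958380230315179, -0.42209374084457957], [0.49294642783229065, -0.34374306179439335]] sides [0.0789 0.0547 0.0784 0.0566]
 yaw deg -2.519516853355467
pink [ 0.6872 -0.3841] [[0.7439230823702365, -0.39193049327693846], [0.704411016358462, -0.42652898651898186], [0.6426814548081512, -0.36784321756908717], [0.6579786852835722, -0.3500870984949447]] sides [0.0525 0.0852 0.0234 0.0956]
 yaw deg -34.24510720381951
grip px expected [231.4252 233.4486] [(array([229.9, 234.2]), 0.71)]
```

Request:
step_arm(
  targets=[
    [[0.0,0.0,0,-0.084],[0.04,-0.0047,0,0],[0.0405,-0.0047,0,0],[0.0405,-0.0047,0,0],[0.0405,-0.0047,0,0],[0.0405,-0.0047,0,0],[0.0405,-0.0047,0,0],[0.0405,-0.0047,0,0],[0.0405,-0.0047,0,0],[0.0405,-0.0047,0,0],[0.0405,-0.0047,0,0],[0.0405,-0.0047,0,0]],
  ],
  hand=1,
)

```text
t: 29.05
tool_pos: [0.5035, -0.1975, 0.3268]
tcp_rot: [[-0.007, -1.0, 0.0], [-1.0, 0.007, 0.0], [-0.0, -0.0, -1.0]]
ft_force: [0.2, 0.0, -0.2]
width: 0.851
```

Request:
step_arm(
  targets=[
    [[0.0405,-0.0047,0,0],[0,0,0.04,0],[0,0,0.04,0],[0,0,0.04,0],[0,0,0,0],[0,0,0,0],[0,0,0,0]],
  ],
)

```text
t: 29.63
tool_pos: [0.5098, -0.2365, 0.2093]
tcp_rot: [[-0.007, -1.0, 0.004], [-1.0, 0.007, -0.002], [0.002, -0.004, -1.0]]
ft_force: [-0.6, -0.6, -0.1]
width: 1.0
```

Run:
```python
from h import *
np.set_printoptions(precision=4,suppress=True)
print(ctrl.read_state()["tool_pos"],ctrl.read_state()["joint_positions"][5])
s=vision.snapshot("top")
cv2.imwrite("pics/t4.png",cv2.resize(s["image"][135:265,375:505],None,fx=4.5,fy=4.5,interpolation=cv2.INTER_CUBIC))
w=wrist(); cv2.imwrite("pics/w4.png",w["image"]); 
for p in ((.507,-.2364,.08),(.477,-.206,.08),(.477,-.266,.08),(.537,-.206,.08),(.537,-.266,.08)): 
  q=px(w,p); print(q); cv2.circle(w["image"],tuple(int(v) for v in q),3,(0,0,255),-1)
cv2.imwrite("pics/w4o.png",w["image"])
```

```text
[ 0.5098 -0.2365  0.2093] 1.1229044446339433
[319.4897 198.9043]
[293.0595 224.6987]
[345.5659 224.3336]
[291.4656 172.295 ]
[346.4203 171.9114]
```

View pics/w4o.png

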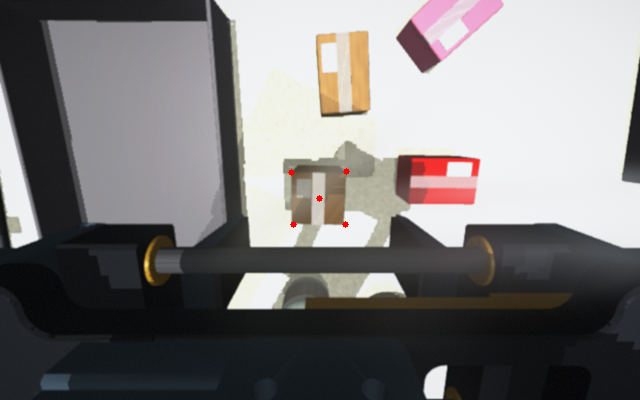

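Request:
step_arm(
  targets=[
    [[0,0.003,0.035,0],[0,0,0.036,0],[0,0,0.036,0],[0,0,0.036,0],[0,0,0.03,0],[0,0,0.005,0],[0,0,0,0],[0,0,0,0]],
  ],
)

```text
t: 30.4
tool_pos: [0.5074, -0.2369, 0.0312]
tcp_rot: [[-0.007, -1.0, 0.004], [-1.0, 0.007, -0.002], [0.002, -0.004, -1.0]]
ft_force: [-0.8, -0.1, 0.1]
width: 0.999
```

Request:
step_arm(
  targets=[
    [[0,0,0,0],[0,0,0,0],[0,0,0,0],[0,0,0,0],[0,0,0,0],[0,0,0,0],[0,0,0,0],[0,0,0,0],[0,0,0,0]],
  ],
  hand=-1,
  grip_force=25,
)

```text
t: 31.15
tool_pos: [0.5055, -0.236, 0.0296]
tcp_rot: [[-0.007, -1.0, 0.001], [-1.0, 0.007, -0.0], [0.0, -0.001, -1.0]]
ft_force: [-0.7, 0.3, 5.8]
width: 0.663
```

Request:
step_arm(
  targets=[
    [[0,0,-0.01,0],[0,0,-0.025,0],[0,0,-0.03,0],[0,0,-0.03,0],[0,0,-0.03,0],[0,0,-0.015,0],[0,0,0,0],[0,0,0,0],[0,0,0,0]],
  ],
)

```text
t: 31.9
tool_pos: [0.5041, -0.2354, 0.1673]
tcp_rot: [[-0.007, -1.0, -0.003], [-1.0, 0.007, 0.001], [-0.001, 0.003, -1.0]]
ft_force: [0.4, -0.7, -2.1]
width: 0.661
```

Request:
step_arm(
  targets=[
    [[-0.0275,0.0026,0,0],[-0.0275,0.0026,0,0],[-0.0275,0.0026,0,0],[-0.0275,0.0026,0,0],[-0.0275,0.0026,0,0],[-0.0275,0.0026,0,0],[-0.0275,0.0026,0,0],[-0.0275,0.0026,0,0],[0,0,0,0],[0,0,0,0],[0,0,0,0]],
  ],
)

```text
t: 32.82
tool_pos: [0.4854, -0.016, 0.1676]
tcp_rot: [[-0.007, -1.0, -0.003], [-1.0, 0.007, -0.001], [0.001, 0.003, -1.0]]
ft_force: [0.1, -0.1, -2.1]
width: 0.66
```

Request:
step_arm(
  targets=[
    [[0,0,0.02,0],[0,0,0.03,0],[0,0,0.03,0],[0,0,0.025,0],[0,0,0.015,0],[0,0,0.008,0],[0,0,0,0],[0,0,0,0],[0,0,0,0]],
  ],
)

```text
t: 33.57
tool_pos: [0.4871, -0.0163, 0.0418]
tcp_rot: [[-0.008, -1.0, 0.002], [-1.0, 0.008, -0.0], [0.0, -0.002, -1.0]]
ft_force: [-0.5, -1.1, -1.1]
width: 0.66
```

Request:
step_arm(
  targets=[
    [[0,0,0.003,0],[0,0,0.003,0],[0,0,0.001,0],[0,0,0,0],[0,0,0,0]],
  ],
)

```text
t: 33.98
tool_pos: [0.4864, -0.0158, 0.0346]
tcp_rot: [[-0.007, -1.0, 0.001], [-1.0, 0.007, -0.0], [0.0, -0.001, -1.0]]
ft_force: [-1.1, -1.1, 4.4]
width: 0.659
```

Request:
step_arm(
  targets=[
    [[0,0,0,0],[0,0,0,0],[0,0,0,0],[0,0,0,0],[0,0,-0.03,0],[0,0,-0.04,0],[0,0,-0.04,0],[0,0,-0.04,0],[0,0,-0.015,0],[0,0,0,0]],
  ],
  hand=1,
)

```text
t: 34.82
tool_pos: [0.4888, -0.0159, 0.2034]
tcp_rot: [[-0.007, -1.0, 0.01], [-1.0, 0.007, -0.001], [0.001, -0.01, -1.0]]
ft_force: [-0.9, -0.4, 0.2]
width: 1.0
```

Request:
step_arm(
  targets=[
    [[0.0311,-0.0195,0,0],[0.0311,-0.0195,0,0],[0.0311,-0.0195,0,0],[0.0311,-0.0195,0,0],[0.0311,-0.0195,0,0],[0.0311,-0.0195,0,0],[0.0311,-0.0195,0,0],[0.0311,-0.0195,0,0],[0,0,0,-0.042],[0,0,0,0],[0,0,0,0],[0,0,0,0]],
  ],
)

```text
t: 35.82
tool_pos: [0.6395, -0.2647, 0.198]
tcp_rot: [[0.035, -0.999, -0.002], [-0.999, -0.035, 0.001], [-0.001, 0.002, -1.0]]
ft_force: [-0.4, -0.1, -0.9]
width: 1.002
```

Run:
```python
from h import *
np.set_printoptions(precision=4,suppress=True)
print(ctrl.read_state()["tool_pos"])
w=wrist()
c,s=np.cos(.034),np.sin(.034)
for a,b in((0,0),(.04,.0275),(.04,-.0275),(-.04,.0275),(-.04,-.0275)):
  q=px(w,(.641+c*a-s*b,-.2654+s*a+c*b,.06)); cv2.circle(w["image"],tuple(int(v) for v in q),2,(255,0,0),-1)
cv2.imwrite("pics/w5.png",w["image"])
```

```text
[ 0.6395 -0.2647  0.198 ]
```

View pics/w5.png

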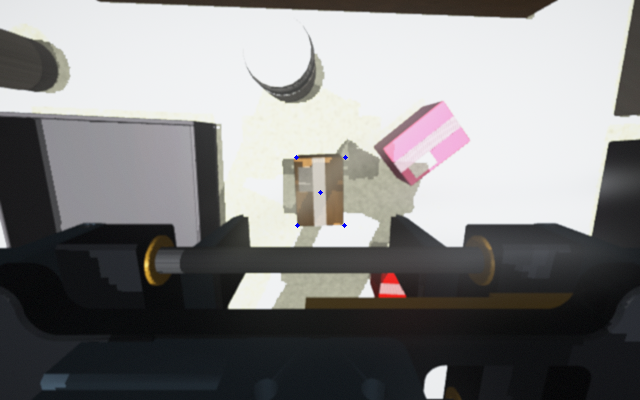

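Request:
step_arm(
  targets=[
    [[0,0,0.036,0],[0,0,0.036,0],[0,0,0.036,0],[0,0,0.036,0],[0,0,0.03,0],[0,0,0.006,0],[0,0,0,0],[0,0,0,0]],
  ],
)

```text
t: 36.53
tool_pos: [0.6412, -0.2656, 0.0206]
tcp_rot: [[0.035, -0.999, 0.002], [-0.999, -0.035, -0.001], [0.001, -0.002, -1.0]]
ft_force: [-0.6, -0.1, 0.2]
width: 1.0
```

Request:
step_arm(
  targets=[
    [[0,0,0,0],[0,0,0,0],[0,0,0,0],[0,0,0,0],[0,0,0,0],[0,0,0,0],[0,0,0,0],[0,0,0,0],[0,0,0,0],[0,0,0,0]],
  ],
  hand=-1,
)

```text
t: 37.37
tool_pos: [0.6405, -0.2655, 0.0195]
tcp_rot: [[0.035, -0.999, 0.001], [-0.999, -0.035, 0.0], [-0.0, -0.001, -1.0]]
ft_force: [-0.6, 3.1, 5.2]
width: 0.607
```

Request:
step_arm(
  targets=[
    [[0,0,-0.01,0],[0,0,-0.025,0],[0,0,-0.03,0],[0,0,-0.03,0],[0,0,-0.03,0],[0,0,-0.015,0],[0,0,0,0],[0,0,0,0],[0,0,0,0]],
  ],
)

```text
t: 38.12
tool_pos: [0.639, -0.2654, 0.1567]
tcp_rot: [[0.035, -0.999, -0.004], [-0.999, -0.035, 0.001], [-0.001, 0.004, -1.0]]
ft_force: [-0.7, 0.2, -3.0]
width: 0.606
```

Request:
step_arm(
  targets=[
    [[-0.0313,-0.0011,0,0],[-0.0313,-0.0011,0,0],[-0.0313,-0.0011,0,0],[-0.0313,-0.0011,0,0],[-0.0313,-0.0011,0,0],[-0.0313,-0.0011,0,0],[-0.0313,-0.0011,0,0],[-0.0313,-0.0011,0,0],[0,0,0,0],[0,0,0,0],[0,0,0,0]],
  ],
)

```text
t: 39.03
tool_pos: [0.6395, -0.0154, 0.1571]
tcp_rot: [[0.035, -0.999, -0.003], [-0.999, -0.035, -0.001], [0.001, 0.003, -1.0]]
ft_force: [-0.6, -1.0, -2.6]
width: 0.605
```

Request:
step_arm(
  targets=[
    [[0,0,0.02,0],[0,0,0.03,0],[0,0,0.03,0],[0,0,0.025,0],[0,0,0.015,0],[0,0,0.008,0],[0,0,0.002,0],[0,0,0.002,0],[0,0,0,0],[0,0,0,0],[0,0,0,0]],
  ],
)

```text
t: 39.95
tool_pos: [0.6412, -0.0153, 0.0281]
tcp_rot: [[0.035, -0.999, 0.002], [-0.999, -0.035, -0.0], [0.0, -0.002, -1.0]]
ft_force: [0.8, -0.5, -1.7]
width: 0.604
```

Request:
step_arm(
  targets=[
    [[0,0,0.002,0],[0,0,0.002,0],[0,0,0,0],[0,0,0,0],[0,0,0,0]],
  ],
)

```text
t: 40.37
tool_pos: [0.641, -0.0152, 0.0244]
tcp_rot: [[0.035, -0.999, 0.002], [-0.999, -0.035, -0.0], [0.0, -0.002, -1.0]]
ft_force: [-1.5, -0.8, 5.7]
width: 0.602
```

Square carton is on the floor. I'll release it, rise, retreat clear of the top view towards the start side, and check.

Request:
step_arm(
  targets=[
    [[0,0,0,0],[0,0,0,0],[0,0,0,0],[0,0,0,0],[0,0,-0.03,0],[0,0,-0.04,0],[0,0,-0.04,0],[0,0,-0.04,0],[0,0,-0.04,0],[0,0,-0.04,0],[0,0,-0.04,0],[0,0,0,0]],
  ],
  hand=1,
)

```text
t: 41.37
tool_pos: [0.6437, -0.0152, 0.3026]
tcp_rot: [[0.035, -0.999, 0.017], [-0.999, -0.035, -0.001], [0.001, -0.017, -1.0]]
ft_force: [0.1, 0.3, 0.3]
width: 1.0
```

Request:
step_arm(
  targets=[
    [[0.03,0.025,0,0],[0.03,0.025,0,0],[0.03,0.025,0,0],[0.03,0.025,0,0],[0.03,0.025,0,0],[0.03,0.025,0,0],[0.03,0.025,0,0],[0.03,0.025,0,0],[0.03,0.025,0,0],[0.03,0.025,0,0],[0.03,0.025,0,0],[0.03,0.025,0,0]],
  ],
)

```text
t: 42.37
tool_pos: [0.3516, -0.3865, 0.2927]
tcp_rot: [[0.035, -0.999, 0.0], [-0.999, -0.035, -0.0], [0.0, -0.0, -1.0]]
ft_force: [0.1, 0.0, -0.4]
width: 0.999
```

Request:
step_arm(
  targets=[
    [[0.035,0.015,0,0],[0.035,0.01,0,0],[0.035,0,0,0],[0.035,0,0,0],[0,0,0,0],[0,0,0,0],[0,0,0,0]],
  ],
)

```text
t: 42.95
tool_pos: [0.3328, -0.5256, 0.2922]
tcp_rot: [[0.035, -0.999, -0.001], [-0.999, -0.035, 0.002], [-0.002, 0.0, -1.0]]
ft_force: [-0.4, 0.2, -0.3]
width: 1.0
```

Run:
```python
from h import *
np.set_printoptions(precision=2,suppress=True)
s=vision.snapshot("top"); t=vision.snapshot("scene"); st=ctrl.read_state(); print(st["t"],st["tool_pos"],st["ft_force"])
a=cv2.resize(s["image"][120:310,160:490],None,fx=2.4,fy=1.6*1.5,interpolation=cv2.INTER_CUBIC)
cv2.imwrite("pics/f1.png",a); cv2.imwrite("pics/f2.png",cv2.resize(t["image"][130:370,160:420],None,fx=2.4,fy=2.4,interpolation=cv2.INTER_CUBIC))
w=lambda l:np.array([.5475+np.cos(-.0941)*l[0]-np.sin(-.0941)*l[1],.322+np.sin(-.0941)*l[0]+np.cos(-.0941)*l[1],l[2]])
for n,q in(("top",s),("scene",t)):
  print(n,"expect mark",px(q,w((0,.055,.205))),[(np.array(r["centre"]),round(r["score"],2)) for r in vision.tip_of(q,"price_wheel_mark")[:2]],"1deg=",px(q,w((.00157,.055,.205)))-px(q,w((0,.055,.205))))
  print(" grip",px(q,w((-.083,-.075,.174))),[np.array(r["centre"]) for r in vision.tip_of(q,"pump_lever_grip")[:1]])
# side-mark angle in scene view
g=cv2.cvtColor(t["image"],cv2.COLOR_BGR2GRAY).astype(np.float32)
A=np.arange(-15,15.1,1);v=np.array([np.mean([cv2.getRectSubPix(g,(1,1),tuple(map(float,px(t,w((r*np.sin(a),.041,.115+r*np.cos(a)))))))[0,0] for r in(.07,.075,.08,.085)]) for a in np.radians(A)])
print(v.round()); u=np.clip(v-np.median(v)-10,0,None); print("scene side mark deg",(A*u).sum()/u.sum())
```

```text
43.05 [ 0.33 -0.53  0.29] [-0.92  0.54  0.49]
top expect mark [183.16 194.9 ] [(array([184.8, 189.8]), 0.82), (array([180.7, 293.9]), 0.65)] 1deg= [ 0.1 -0.6]
 grip [231.43 233.45] [array([231.2, 232. ])]
scene expect mark [361.17 143.73] [(array([362.7, 145. ]), 0.62)] 1deg= [0.35 0.11]
 grip [325.85 158.58] [array([324.4, 159.1])]
[15. 15. 15. 15. 15. 15. 15. 16. 17. 15. 13. 15. 35. 54. 74. 79. 80. 81.
 82. 81. 80. 68. 51. 31. 20. 14. 12. 12. 14. 17. 18.]
scene side mark deg 2.384243184585929
```

View pics/f1.png

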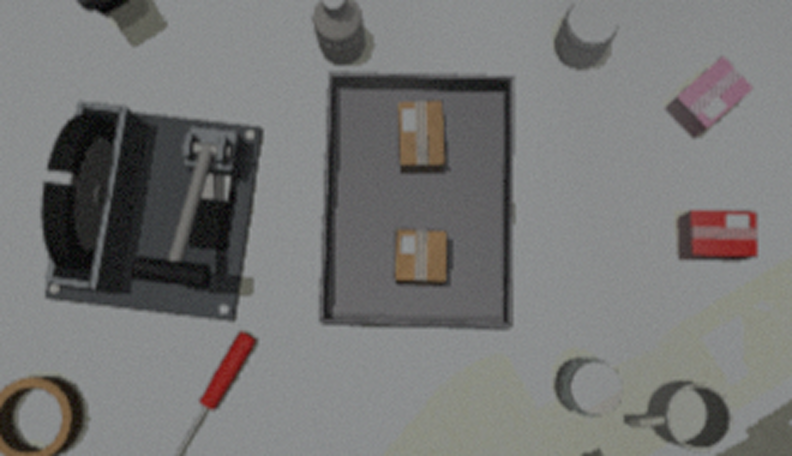

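View pics/f2.png

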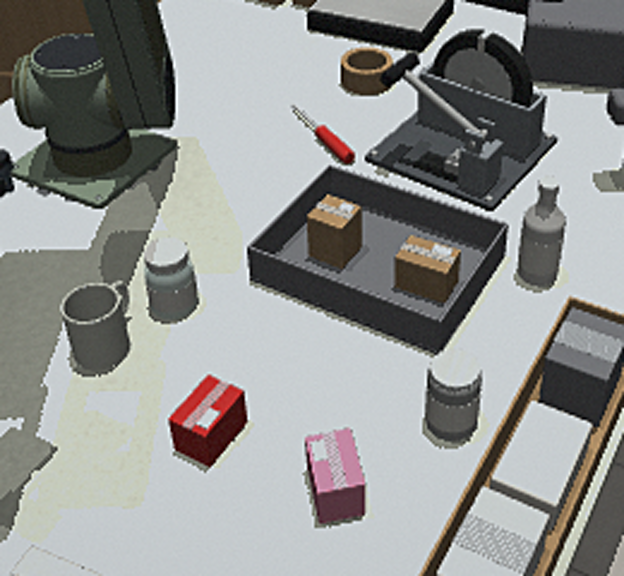

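```bash
python3 -c "
from h import *
print(workorder.sign_off())"
```

```text
the job is handed in; nothing more can be done
None
```

The job is handed in: the price wheel's mark is at the top, the lever has been pumped, and both brown cartons are in the tote. It took about 43 s of the 210 s allowed.

- **Wheel:** I brought the hidden white mark round to the top and left it there. My last checks put it about 1° past the top in the wrist camera, about 2° in the top camera and 2.4° in the scene camera. I did not correct further, because touching the wheel after pumping would have broken the order asked.
- **Lever:** I pumped it six full strokes, each to the bottom and back up clear of the bar. The last five were held at the stop, four of them with 25 to 30 N. The top and scene cameras show the lever back up at rest.
- **Cartons:** Only two brown ones were there, the square and the tall. The tall one was knocked aside during the run, so I located it again before picking it up. The last pictures show both lying apart on the tote floor.
- **Other goods:** The red and pink look-alikes and everything else show no visible movement, and the arm ended clear of everything.

The one disagreement was that the press plate looked 2 to 3% smaller in the wrist picture than its given size. I allowed for it by shifting the estimated press position 2 mm towards the robot. Because of this, the mark's angle is known only to about 1 to 2°.

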